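Roll two handle blanks onto the cutting line

ROBOT

A 7-joint arm with a two-finger parallel gripper is mounted at the origin on the work surface. World frame = base frame: x ahead of the robot, y to its left, z up, the work surface at z = 0. Lengths are in m, angles in rad, forces in N, time in s.
With the tool pointing down it reaches from about 0.35 to 0.9 m from the base axis. Payload 8.1 kg.
Tool frame: the origin (TCP) lies midway between the tips of the shut fingers; the grasp point (between the pads) lies 19 mm behind it (arm.hold_point_z is the z of the grasp point in the tool frame, in m); z points along the fingers, y is the line along which they close (so a half turn about z gives the same grasp; the last joint's range is limited). The gripper opens to 92 mm and grips with 3 to 60 N. Pads are 19 mm wide; open, the fingers measure 130 mm over their backs; the gripper's body (75 mm by 190 mm) begins 47 mm behind the grasp point.
Start: joints at [-1.247, 0.434, 0.025, 1.573, -0.012, 1.134, -0.075], TCP at [0.259, 0.569, 0.227] pointing down, gripper open.
Joint ranges: [-2.62, 2.62], [-0.44, 2.09], [-1.27, 1.32], [0.08, 2.57], [-1.32, 4.46], [0.12, 2], [-2.74, 2.74]. Speed limits (rad/s): [2.22, 2.22, 3.01, 3.01, 3.14, 3.14, 3.14].

INTERFACE

Orientations are given as a rotation vector (axis times angle).
In Python, from cell import arm, get_image, camera_params, job gives the robot as it stands.
- The arm moves only by the tool send_rows, never from a script. Its argument "deltas" is a list of rows, each a list of 3 entries, a list of its own where there are three numbers: the shift along the world's x, y, z in m, then the turn, a rotation vector about the world's x, y, z in rad, then the finger opening in m, from 0 to 0.0918. In form: [[[tx, ty, tz], [ax, ay, az], gripper], ...]. A call has exactly 10 rows; each row shifts and turns the commanded pose from where the row before left it; what a row does not reach is not made up. A row lasts 1/10 s, in which the tool goes at most 50 mm and 8.59 degrees, less where a joint would pass 70% of its speed; a pose out of reach is approached as far as the arm can. A call with a gripper value outside its range is refused whole. The fingers move at their own pace and stop on an object; "force" is the grip in N (left out, the last holds). Time passes only in rows, so rows that do not move let the fingers close, or fill a call up. It gives the time, the measured TCP pose, the force and the opening at its end, in the units of the state.
- arm.observe(): the state, without advancing time (a new reading comes with each control period).
- get_image(name): name is "scene" or "top"; returns the picture (384x512x3 uint8, red, green, blue); there is no depth.
- camera_params(name): a dict with "fov_y" (degrees; the focal length in pixels is half the picture's height over the tangent of half this angle, whatever the lens; pixels are square), "cx", "cy" (the principal point, pixels), "distortion" ([k1, k2, p1, p2, k3] as OpenCV has them; the pictures are not rectified), "rvec" (rotation vector, rad) and "tvec" (3), from world to camera coordinates, as OpenCV has them. Camera axes: x right, y down, z forward; pixel columns grow to the right and rows downward; lengths in m; the calibration is good to about 2 mm. A picture is of the moment at which its call begins. camera_params takes no time and is no camera call.
- job.sign_off(): hands the job in, once; it reports no verdict.
The state is a dict: "clock": time; "joints": joint angles; "dq": joint speeds; "joint_efforts": joint torques, N m; "position": TCP position; "ee_rot": TCP orientation; "force": force on the tool from outside, world axes, zero at the start; "ft_torque": the same for the moment, N m; "width": opening from 0.0 (shut) to 1.0 (fully open).
Only numpy, scipy, OpenCV 4.12 (cv2) and the standard library are available. Lean on these libraries where they do the work, as an engineer would, in place of code of your own. Each camera call takes 0.05 s, during which the arm holds its last target. There are 200 camera calls.

TASK

Line up the two round wooden handle blanks for cutting: roll each one sideways across the cutting mat, by pushing only on its top with the fingertips, until both lie along the bold pale line, centred over it and at rest. Do not pinch, lift or shove them from the side, and leave everything else on the bench where it is.

Things in the scene. Friction and masses are not known exactly. Their poses are not given: they have to be found in the camera images.
- mat: Dark self-healing cutting mat, 300 x 300 mm, 3 mm thick, fixed to the bench; its grid of hairlines is faint, and ONE bold pale line, 4 mm wide and 280 mm long, runs right across its middle. Origin: centre of the underside, on the bench top (z = 0). Its x axis runs along the bold line (the line is y = 0 in the mat's frame), its y axis is the direction across the line, z is up.
- thick_blank: Thicker round beech blank (dowel), 44 mm diameter, 90 mm long, about 100 g, loose, lying on the mat about parallel to the bold line, 30 to 55 mm to one side. Origin: middle of its axis, 22 mm above the mat; own x = its axis; y, z turn as it rolls. Top 47 mm above the bench. Rolls without slip and stops at once after a slow push; its top runs twice as far as its axis: fingertips need several strokes.
- thin_blank: Thinner round beech blank, 36 mm diameter, 90 mm long, about 67 g, loose, lying likewise across the bold line from the thick one and in the other half of the line's length (the two swap places from run to run). Origin: middle of its axis, 18 mm above the mat; axes and behaviour as the thick one. Top 39 mm above the bench.
- thread_spool: Bystander: cream thread spool, 34 mm diameter, 42 mm tall, upright on the mat near a corner. Origin: centre of its underside.
- glue_jar: Bystander: small amber glass glue jar with a steel cap, 44 mm diameter, 55 mm tall, upright on the mat near the opposite corner. Origin: centre of its underside.
- utility_knife: Bystander: closed grey utility knife, 150 x 26 x 18 mm, lying beside the mat. Origin: centre of its underside, x along the knife.
- knife_sheath: Bystander: stiff black knife sheath, about 220 x 48 x 14 mm, lying on the other side of the mat. Origin: underside, x along it.
- mallet: Bystander: pale square-headed mallet, head 62 x 100 x 62 mm, 170 mm black handle along its -x, lying to the robot's left. Origin: underside of the head's centre.
- awl: Bystander: screwdriver-shaped awl, 170 mm long, lying to the robot's right. Origin: on its underside, x along it.
Mind the look-alikes: they are no part of the job. What is shaped like the thin_blank but orange or pink is not meant.

How it is judged:
By the outcome, as a careful person would: the job done as asked, in the order asked, and still so for the second after the job is handed in, with the robot touching nothing.
It also fails if it takes over 64 s, if anything falls off the work surface, if the arm or the gripper's body presses on something with over 40 N, if the wrist force passes 120 N, or if a joint passes its speed limit or range.

## Working session

There is one attempt and no reset: what is moved stays moved. The work goes in short steps, Python scripts to look and compute and a tool call to move; the robot and the scene stay as the last step left them, time stands still between calls to the robot, and variables do not carry over. Pictures are saved under pics/ and viewed, on a budget of 10 in all, crops included, one or two more only if the job needs it, and the job is handed in when it is done.

Besides the shell and the picture viewer there is one more tool, called after ">>>" as name(argument=value, ...), one argument or row to a line, values as JSON. send_rows: Moves the arm, as the interface text tells. Its arguments: {"type":"object","properties":{"deltas":{"type":"array","items":{"type":"array"}},"force":{"type":"number"}},"required":["deltas"]}

```bash
ls; mkdir -p pics; python3 - <<'E'
from cell import arm,get_image,camera_params
import cv2,numpy as np
for n in("top","scene"):
    p=camera_params(n);print(n,p)
    R=cv2.Rodrigues(np.array(p["rvec"]))[0];print(-R.T@np.array(p["tvec"]))
    cv2.imwrite(f"pics/{n}0.png",get_image(n)[:,:,::-1])
print(arm.observe(),arm.hold_point_z)
E
```

```text
pics
top {'fov_y': 44.74929195538088, 'cx': 255.39719209934032, 'cy': 189.98050482554348, 'distortion': array([-0.11637636,  0.        ,  0.        ,  0.        ,  0.        ]), 'rvec': array([ 2.19124991, -2.17316785,  0.10207378]), 'tvec': array([0.02437623, 0.50931428, 1.57985347])}
[0.37345055 0.04197922 1.61700483]
scene {'fov_y': 47.92432740198856, 'cx': 256.5537000642666, 'cy': 192.50253136653058, 'distortion': array([-0.05214123,  0.        ,  0.        ,  0.        ,  0.        ]), 'rvec': array([ 1.68242633,  1.88571609, -0.72953088]), 'tvec': array([ 0.00676973, -0.31338565,  1.61768076])}
[1.33190437 0.11742485 0.9630107 ]
{'clock': 0.1, 'joints': array([-1.24658832,  0.4351595 ,  0.02498113,  1.57398683, -0.01157628,
        1.13401035, -0.07512748]), 'dq': array([-0.00120592, -0.00097623,  0.00135618, -0.00206304,  0.00107792,
        0.0003515 , -0.00122653]), 'joint_efforts': array([ 3.75834235e-03, -6.69125247e+01,  9.88288186e-01, -3.15149868e+01,
       -6.05213223e-02,  3.73201794e-02,  4.81545999e-05]), 'position': array([0.25860113, 0.56849312, 0.22602716]), 'ee_rot': array([-6.65463201e-01, -3.07015067e+00,  2.21751261e-03]), 'force': array([0.28714925, 0.41700634, 0.18568345]), 'ft_torque': array([-0.00324416, -0.00051892, -0.06676223]), 'width': 0.9977890136297406} -0.0188
```

View pics/top0.png

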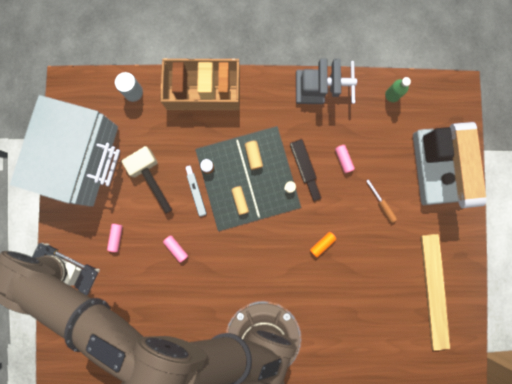

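View pics/scene0.png

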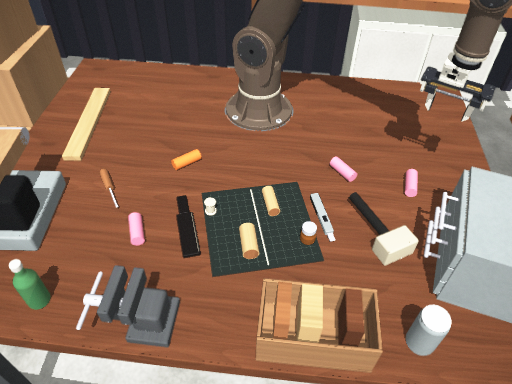

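The beech blanks are at top-view pixels (254,155), which looks like the thick one, and (240,201), the thin one. The bold line runs from (238,140) to (259,217). The orange piece (323,245) and the pink ones (115,238), (175,249) and (345,158) lie off the mat, so they're decoys. Next I'll measure and take one enlarged crop.

```bash
cat > h.py <<'E'
import cv2,numpy as np
from cell import arm,get_image,camera_params
def cam(n):
    p=camera_params(n);f=192/np.tan(np.radians(p["fov_y"]/2))
    K=np.array([[f,0,p["cx"]],[0,f,p["cy"]],[0,0,1]]);return K,p["distortion"],np.array(p["rvec"]),np.array(p["tvec"])
def toplane(n,px,z):
    K,d,r,t=cam(n);R=cv2.Rodrigues(r)[0];C=-R.T@t
    u=cv2.undistortPoints(np.float64(px).reshape(-1,1,2),K,d)[:,0]
    w=np.c_[u,np.ones(len(u))]@R
    return (C+w*((z-C[2])/w[:,2])[:,None])[:,:2]
def proj(n,P):
    K,d,r,t=cam(n);return cv2.projectPoints(np.float64(P),r,t,K,d)[0][:,0]
def matroi(n,img,c,pad=0.135):  # polygon mask of mat region around centre c, yaw a
    (x,y,a)=c;R=np.array([[np.cos(a),-np.sin(a)],[np.sin(a),np.cos(a)]])
    q=np.array([[1,1],[1,-1],[-1,-1],[-1,1]])*pad@R.T+[x,y]
    m=np.zeros(img.shape[:2],np.uint8)
    cv2.fillPoly(m,[np.int32(proj(n,np.c_[q,np.full(4,.003)]))],255);return m
def measure(n,img,c):
    hsv=cv2.cvtColor(img,cv2.COLOR_RGB2HSV);roi=matroi(n,img,c)
    wood=cv2.inRange(hsv,(10,70,120),(30,255,255))&roi
    pale=cv2.inRange(hsv,(0,0,120),(180,90,255))&roi
    k,l,st,ce=cv2.connectedComponentsWithStats(wood)
    B=[]
    for i in range(1,k):
        if st[i,4]<80: continue
        cn=np.argwhere(l==i)[:,::-1].astype(float)
        B.append((st[i,4],ce[i],cn))
    return hsv,wood,pale,B
E
python3 - <<'E'
from h import *
img=cv2.imread("pics/top0.png")[:,:,::-1].copy()
corn=[[197,151],[280,128],[301,206],[217,228]]
w=toplane("top",corn,.003);print("corners",w.round(3).tolist(),w.mean(0), np.linalg.norm(np.diff(w,axis=0),axis=1))
e=toplane("top",[[238,140],[259,217]],.003);print("line",e)
a=np.arctan2(*(e[0]-e[1])[::-1]);print(a)
c=(*w.mean(0),a)
hsv,wood,pale,B=measure("top",img,c)
for s,ce,_ in B: print(s,ce,toplane("top",[ce],.023), hsv[int(ce[1]),int(ce[0])])
for p in [(248,178),(246,171),(250,186),(230,180)]: print(p,hsv[p[1],p[0]])
x=cv2.resize(img[120:236,188:310],None,fx=5,fy=5,interpolation=cv2.INTER_CUBIC)
cv2.imwrite("pics/crop0.png",x[:,:,::-1])
E
```

```text
corners [[0.646, 0.234], [0.731, -0.057], [0.456, -0.13], [0.378, 0.16]] [0.55263499 0.05182204] [0.30267379 0.28404815 0.30062122]
line [[0.68614904 0.09088003]
 [0.41701594 0.01524226]]
0.2739749082584091
374 [253.26470588 154.48395722] [[0.63196461 0.03694759]] [ 25  90 253]
314 [239.53503185 200.05414013] [[0.47388622 0.0826366 ]] [ 24  92 253]
(248, 178) [ 32  15 236]
(246, 171) [ 32  14 235]
(250, 186) [ 32  15 243]
(230, 180) [ 74  27 104]
```

View pics/crop0.png

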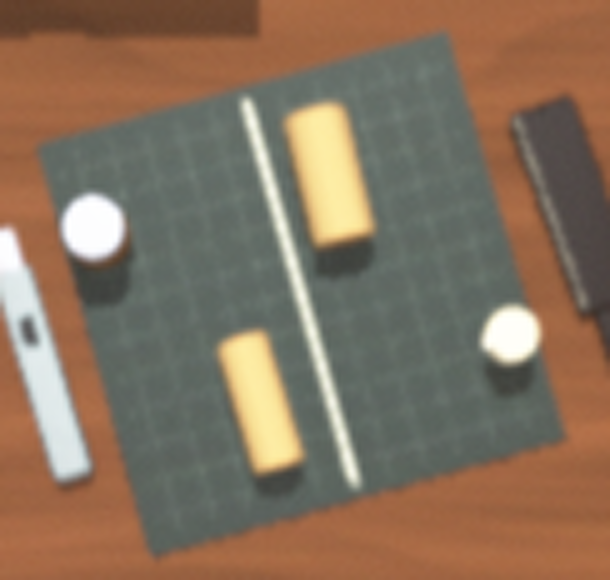

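The crop shows the thick blank right of the line at crop (330,175) and the thin one left at (260,400). The jar is at (93,230) and the spool at (510,335). Both blanks are plain beech, so these are the right pair. Now precise metric positions from both views.

```bash
cat >> h.py <<'E'
C0=(0.5526,0.0518,0.274)
def line(n,img):
    hsv=cv2.cvtColor(img,cv2.COLOR_RGB2HSV);m=cv2.inRange(hsv,(0,0,165),(180,60,255))&matroi(n,img,C0,.138)
    px=np.argwhere(m)[:,::-1].astype(float);w=toplane(n,px,.003);v=hsv[...,2][m>0].astype(float)
    d=np.array([np.cos(C0[2]),np.sin(C0[2])]);nn=np.array([-d[1],d[0]])
    k=abs((w-C0[:2])@nn)<.015;w=w[k]
    vx,vy,x,y=cv2.fitLine(np.float32(w),cv2.DIST_HUBER,0,1e-4,1e-4).ravel();a=np.arctan2(vy,vx)
    if abs(a-C0[2])>1.5:a+=np.pi if a<0 else -np.pi
    s=(w-[x,y])@[np.cos(a),np.sin(a)]
    return np.array([x,y])+(s.max()+s.min())/2*np.array([np.cos(a),np.sin(a)]),a,s.max()-s.min()
def blanks(n,img,L):
    """[(s along, d across, yaw rel. line, length, width, world centre)] thick first"""
    o,a=L[:2];M=np.array([[np.cos(a),np.sin(a)],[-np.sin(a),np.cos(a)]])
    hsv=cv2.cvtColor(img,cv2.COLOR_RGB2HSV)
    m=cv2.inRange(hsv,(10,60,100),(32,255,255))&matroi(n,img,C0)
    k,l,st,_=cv2.connectedComponentsWithStats(m);out=[]
    for i in range(1,k):
        if st[i,4]<150: continue
        px=np.argwhere(l==i)[:,::-1].astype(float)
        s0=((toplane(n,px,.023)-o)@M.T).mean(0)[0];r=.022 if s0>0 else .018
        big=cv2.resize((l==i).astype(np.float32),None,fx=4,fy=4,interpolation=cv2.INTER_LINEAR)>.5
        px=(np.argwhere(big)[:,::-1]+.5)/4-.5
        q=(toplane(n,px,.003+r)-o)@M.T
        (c,wh,_)=cv2.minAreaRect(np.float32(q*1000));s,d=c
        bins=np.linspace(s/1000-.03,s/1000+.03,13);mid=[]
        for b0,b1 in zip(bins,bins[1:]):
            z=q[(q[:,0]>=b0)&(q[:,0]<b1),1]
            if len(z): mid.append(((b0+b1)/2,(z.min()+z.max())/2))
        mid=np.array(mid);g=np.polyfit(mid[:,0]-s/1000,mid[:,1],1)
        out.append((s.__round__(1),round(g[1]*1000,1),round(float(np.degrees(g[0])),1),round(max(wh),1),round(min(wh),1),(o+M.T@[s/1000,g[1]]).round(4).tolist()))
    return sorted(out,key=lambda t:-t[0])
def report(tag,save=True):
    for n in("top","scene"):
        im=get_image(n)
        if save: cv2.imwrite(f"pics/{n}{tag}.png",im[:,:,::-1])
        rep1(n,im)
def rep1(n,im):
    L=line(n,im);print(n,"line",L[0].round(4),round(float(L[1]),4),round(float(L[2]),3))
    for b in blanks(n,im,L):print("  ",b)
E
python3 - <<'E'
from h import *
for n in("top","scene"): rep1(n,cv2.imread(f"pics/{n}0.png")[:,:,::-1].copy())
E
```

```text
top line [0.5534 0.0561] 0.2863 0.276
   (70.0, np.float64(-40.3), -3.0, 102.7, 50.5, [0.6319, 0.0372])
   (-68.3, np.float64(48.2), 1.7, 101.7, 42.4, [0.4743, 0.083])
scene line [0.551  0.0568] 0.2852 0.275
   (69.1, np.float64(-40.1), -2.5, 125.3, 47.3, [0.6286, 0.0378])
   (-63.6, np.float64(48.5), 1.4, 115.9, 39.7, [0.4763, 0.0854])
```

Both views agree. The line's centre is (0.552, 0.056) with yaw 0.286. The thick blank is at d = -40 mm, yaw -2.8°, and the thin one at d = +48 mm, yaw +1.5°. I'll go above the thick blank with the tool y axis along its axis and the fingers 40 mm apart.

>>> send_rows(
  deltas=[
    [[0.0187,-0.0269,0],[0,0,-0.0454],0.04],
    [[0.0187,-0.0269,0],[0,0,-0.0454],0.04],
    [[0.0187,-0.0269,0],[0,0,-0.0454],0.04],
    [[0.0187,-0.0269,0],[0,0,-0.0454],0.04],
    [[0.0187,-0.0269,0],[0,0,-0.0454],0.04],
    [[0.0187,-0.0269,0],[0,0,-0.0454],0.04],
    [[0.0187,-0.0269,0],[0,0,-0.0454],0.04],
    [[0.0187,-0.0269,0],[0,0,-0.0454],0.04],
    [[0.0187,-0.0269,0],[0,0,-0.0454],0.04],
    [[0.0187,-0.0269,0],[0,0,-0.0454],0.04],
  ],
)

```text
clock: 1.1
position: [0.4462, 0.2986, 0.2265]
ee_rot: [-1.342, -2.84, 0.001]
force: [0.9, 0.6, -0.9]
width: 0.436
```

>>> send_rows(
  deltas=[
    [[0.0187,-0.0269,-0.013],[0,0,-0.0454],0.04],
    [[0.0187,-0.0269,-0.013],[0,0,-0.0454],0.04],
    [[0.0187,-0.0269,-0.013],[0,0,-0.0454],0.04],
    [[0.0187,-0.0269,-0.013],[0,0,-0.0454],0.04],
    [[0.0187,-0.0269,-0.013],[0,0,-0.0454],0.04],
    [[0.0187,-0.0269,-0.013],[0,0,-0.0454],0.04],
    [[0.0187,-0.0269,-0.013],[0,0,-0.0454],0.04],
    [[0.0187,-0.0269,-0.013],[0,0,-0.0454],0.04],
    [[0.0187,-0.0269,-0.013],[0,0,-0.0454],0.04],
    [[0.0187,-0.0269,-0.013],[0,0,-0.0454],0.04],
  ],
)

```text
clock: 2.1
position: [0.6331, 0.0298, 0.0958]
ee_rot: [-1.946, -2.465, 0.001]
force: [0.9, 0.8, -0.3]
width: 0.436
```

```bash
cat >> h.py <<'E'
def st():
    o=arm.observe();R=cv2.Rodrigues(np.array(o["ee_rot"]))[0]
    a=np.arctan2(R[1,1],R[0,1]);L=(np.array([.5522,.0564]),.286)
    if abs(a-L[1])>1.6:a-=np.sign(a)*np.pi
    c,s=np.cos(L[1]),np.sin(L[1]);q=np.array([[c,s],[-s,c]])@(o["position"][:2]-L[0])
    print("t",round(o["clock"],2),"pos",o["position"].round(4),"s,d mm",(q*1000).round(1),"yaw rel deg",round(float(np.degrees(a-L[1])),2),"tilt z",R[:,2].round(4),"F",o["force"].round(1),"w",round(o["width"]*91.8,1))
E
python3 -c "
from h import *
st()"
```

```text
t 2.1 pos [0.6331 0.0298 0.0958] s,d mm [ 70.1 -48.3] yaw rel deg -2.97 tilt z [-6.e-04 -1.e-04 -1.e+00] F [ 0.9  0.8 -0.3] w 40.1
```

>>> send_rows(
  deltas=[
    [[-0.0004,0.0013,-0.01],[0,0,0],0.04],
    [[0,0,-0.01],[0,0,0],0.04],
    [[0,0,-0.01],[0,0,0],0.04],
    [[0,0,-0.01],[0,0,0],0.04],
    [[0,0,-0.004],[0,0,0],0.04],
    [[0,0,-0.002],[0,0,0],0.04],
    [[0,0,-0.001],[0,0,0],0.04],
    [[0,0,-0.001],[0,0,0],0.04],
    [[0,0,-0.0005],[0,0,0],0.04],
    [[0,0,0],[0,0,0],0.04],
  ],
)

```text
clock: 3.1
position: [0.6325, 0.0322, 0.0485]
ee_rot: [1.944, 2.467, 0.001]
force: [-0.3, 0.3, 0.6]
width: 0.436
```

```bash
python3 -c "
from h import *
st();im=get_image('scene');p=proj('scene',[[.63,.04,.05]])[0].astype(int);print(p)
cv2.imwrite('pics/c1.png',cv2.resize(im[p[1]-50:p[1]+50,p[0]-65:p[0]+65],None,fx=6,fy=6,interpolation=cv2.INTER_CUBIC)[:,:,::-1])"
```

```text
t 3.1 pos [0.6325 0.0322 0.0485] s,d mm [ 70.2 -45.8] yaw rel deg -2.87 tilt z [ 4.e-04  1.e-04 -1.e+00] F [-0.3  0.3  0.6] w 40.1
[249 234]
```

View pics/c1.png

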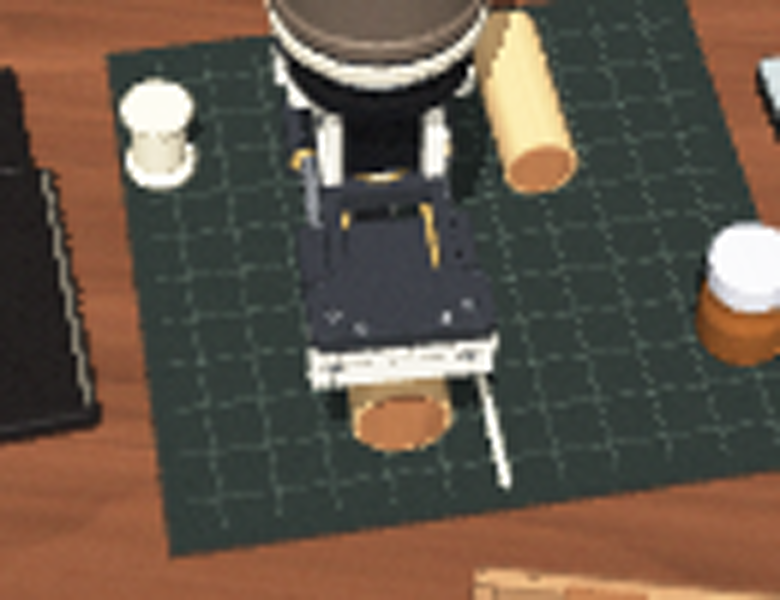

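The gripper body covers the blank, and only its end face shows, at crop (400,420). There is no contact yet. I'll lower gently until it touches.

>>> send_rows(
  deltas=[
    [[0,0,-0.0005],[0,0,0],0.04],
    [[0,0,0],[0,0,0],0.04],
    [[0,0,-0.0005],[0,0,0],0.04],
    [[0,0,0],[0,0,0],0.04],
    [[0,0,-0.0005],[0,0,0],0.04],
    [[0,0,0],[0,0,0],0.04],
    [[0,0,-0.0005],[0,0,0],0.04],
    [[0,0,0],[0,0,0],0.04],
    [[0,0,0],[0,0,0],0.04],
    [[0,0,0],[0,0,0],0.04],
  ],
)

```text
clock: 4.15
position: [0.6326, 0.032, 0.0471]
ee_rot: [1.945, 2.467, 0.001]
force: [-3.1, -0.8, 8.7]
width: 0.433
```

```bash
python3 -c "
from h import *
st()"
```

```text
t 4.15 pos [0.6326 0.032  0.0471] s,d mm [ 70.2 -46.1] yaw rel deg -2.88 tilt z [ 6.e-04  1.e-04 -1.e+00] F [-3.1 -0.8  8.7] w 39.7
```

8.7 N of contact. First stroke is 25 mm at the tip, with a slight straightening twist, then a lift.

>>> send_rows(
  deltas=[
    [[-0.0008,0.0027,0],[0,0,0.003],0.04],
    [[-0.0008,0.0027,0],[0,0,0.003],0.04],
    [[-0.0008,0.0027,0],[0,0,0.003],0.04],
    [[-0.0008,0.0027,0],[0,0,0.003],0.04],
    [[-0.0008,0.0027,0],[0,0,0.003],0.04],
    [[-0.0008,0.0027,0],[0,0,0.003],0.04],
    [[-0.0008,0.0027,0],[0,0,0.003],0.04],
    [[-0.0008,0.0027,0],[0,0,0.003],0.04],
    [[-0.0008,0.0027,0],[0,0,0.003],0.04],
    [[0,0,0],[0,0,0],0.04],
  ],
)

```text
clock: 5.15
position: [0.6261, 0.0571, 0.0472]
ee_rot: [1.91, 2.493, 0.003]
force: [0.2, -0.4, 6.6]
width: 0.435
```

```bash
python3 -c "
from h import *
st()"
```

```text
t 5.15 pos [0.6261 0.0571 0.0472] s,d mm [ 71.1 -20.1] yaw rel deg -1.29 tilt z [ 2.1e-03  6.0e-04 -1.0e+00] F [ 0.2 -0.4  6.6] w 39.9
```

>>> send_rows(
  deltas=[
    [[0,0,0.004],[0,0,0],0.04],
    [[0,0,0.006],[0,0,0],0.04],
    [[0.0019,-0.0065,0],[0,0,0],0.04],
    [[0.0019,-0.0065,0],[0,0,0],0.04],
    [[0,0,0],[0,0,0],0.04],
    [[0,0,-0.005],[0,0,0],0.04],
    [[0,0,-0.003],[0,0,0],0.04],
    [[0,0,-0.001],[0,0,0],0.04],
    [[0,0,-0.001],[0,0,0],0.04],
    [[0,0,0],[0,0,0],0.04],
  ],
)

```text
clock: 6.15
position: [0.6288, 0.0434, 0.047]
ee_rot: [-1.911, -2.493, -0.0]
force: [-4.2, -0.7, 13.0]
width: 0.435
```

>>> send_rows(
  deltas=[
    [[-0.0008,0.0027,0],[0,0,0.0025],0.04],
    [[-0.0008,0.0027,0],[0,0,0.0025],0.04],
    [[-0.0008,0.0027,0],[0,0,0.0025],0.04],
    [[-0.0008,0.0027,0],[0,0,0.0025],0.04],
    [[-0.0008,0.0027,0],[0,0,0.0025],0.04],
    [[-0.0008,0.0027,0],[0,0,0.0025],0.04],
    [[-0.0008,0.0027,0],[0,0,0.0025],0.04],
    [[-0.0008,0.0027,0],[0,0,0.0025],0.04],
    [[-0.0008,0.0027,0],[0,0,0.0025],0.04],
    [[0,0,0],[0,0,0],0.04],
  ],
)

```text
clock: 7.15
position: [0.6223, 0.0685, 0.0471]
ee_rot: [1.882, 2.515, 0.002]
force: [-1.2, -0.4, 10.1]
width: 0.44
```

```bash
python3 -c "
from h import *
st()"
```

```text
t 7.15 pos [0.6223 0.0685 0.0471] s,d mm [70.7 -8.1] yaw rel deg -0.0 tilt z [ 1.4e-03  7.0e-04 -1.0e+00] F [-1.2 -0.4 10.1] w 40.4
```

>>> send_rows(
  deltas=[
    [[0,0,0.005],[0,0,0],0.04],
    [[0,0,0.02],[0,0,0],0.04],
    [[0,0,0.02],[0,0,0],0.04],
    [[-0.0248,0.0036,0],[0,0,0.0045],0.04],
    [[-0.0248,0.0036,0],[0,0,0.0045],0.04],
    [[-0.0248,0.0036,0],[0,0,0.0045],0.04],
    [[-0.0248,0.0036,0],[0,0,0.0045],0.04],
    [[-0.0248,0.0036,0],[0,0,0.0045],0.04],
    [[-0.0248,0.0036,0],[0,0,0.0045],0.04],
    [[0,0,0],[0,0,0],0.04],
  ],
)

```text
clock: 8.15
position: [0.4692, 0.09, 0.0908]
ee_rot: [-1.845, -2.539, 0.003]
force: [-0.2, -0.1, -0.2]
width: 0.433
```

```bash
python3 -c "
from h import *
st();report(1)"
```

```text
t 8.15 pos [0.4692 0.09   0.0908] s,d mm [-70.2  55.7] yaw rel deg 1.62 tilt z [-3.7e-03  2.0e-04 -1.0e+00] F [-0.2 -0.1 -0.2] w 39.7
top line [0.5528 0.0583] 0.2859 0.276
   (-7.0, np.float64(54.7), -6.3, 289.6, 150.8, [0.5307, 0.1088])
scene line [0.551  0.0568] 0.2852 0.275
   (69.8, np.float64(-14.6), -0.6, 126.1, 47.3, [0.6221, 0.0625])
   (-63.6, np.float64(48.2), 1.9, 115.9, 39.7, [0.4764, 0.0852])
```

View pics/scene1.png

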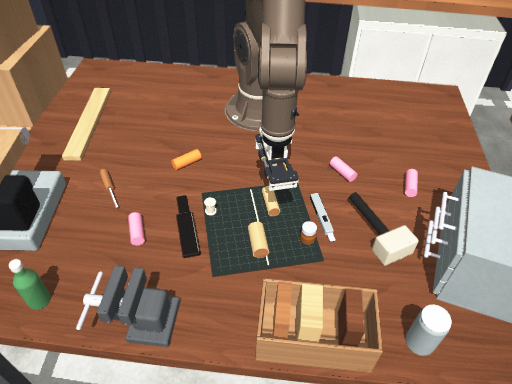

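The thick blank has rolled as planned, to d = -14.6 mm with its yaw nearly straight (scene pixel 259,240). The thin blank hasn't moved, and the gripper is above it. Lowering onto the thin blank.

>>> send_rows(
  deltas=[
    [[0.002,0.0003,-0.012],[0,0,0],0.04],
    [[0,0,-0.012],[0,0,0],0.04],
    [[0,0,-0.012],[0,0,0],0.04],
    [[0,0,-0.008],[0,0,0],0.04],
    [[0,0,-0.004],[0,0,0],0.04],
    [[0,0,-0.0015],[0,0,0],0.04],
    [[0,0,-0.001],[0,0,0],0.04],
    [[0,0,0],[0,0,0],0.04],
    [[0,0,-0.0005],[0,0,0],0.04],
    [[0,0,0],[0,0,0],0.04],
  ],
)

```text
clock: 9.25
position: [0.4751, 0.0898, 0.0405]
ee_rot: [1.849, 2.54, 0.001]
force: [0.1, 0.0, -0.6]
width: 0.437
```

```bash
python3 -c "
from h import *
st()"
```

```text
t 9.25 pos [0.4751 0.0898 0.0405] s,d mm [-64.5  53.8] yaw rel deg 1.52 tilt z [ 6.e-04  2.e-04 -1.e+00] F [ 0.1  0.  -0.6] w 40.1
```

>>> send_rows(
  deltas=[
    [[-0.0003,0.001,0],[0,0,0],0.04],
    [[0,0,-0.0005],[0,0,0],0.04],
    [[0,0,-0.0005],[0,0,0],0.04],
    [[0,0,-0.0005],[0,0,0],0.04],
    [[0,0,0],[0,0,0],0.04],
    [[0,0,-0.0003],[0,0,0],0.04],
    [[0,0,0],[0,0,0],0.04],
    [[0,0,0],[0,0,0],0.04],
    [[0,0,0],[0,0,0],0.04],
    [[0,0,0],[0,0,0],0.04],
  ],
)

```text
clock: 10.25
position: [0.4748, 0.0907, 0.039]
ee_rot: [1.849, 2.54, 0.001]
force: [-2.2, -0.8, 9.9]
width: 0.435
```

```bash
python3 -c "
from h import *
st()"
```

```text
t 10.25 pos [0.4748 0.0907 0.039 ] s,d mm [-64.5  54.7] yaw rel deg 1.5 tilt z [ 5.e-04  4.e-04 -1.e+00] F [-2.2 -0.8  9.9] w 39.9
```

>>> send_rows(
  deltas=[
    [[0.0008,-0.0027,0],[0,0,-0.0012],0.04],
    [[0.0008,-0.0027,0],[0,0,-0.0012],0.04],
    [[0.0008,-0.0027,0],[0,0,-0.0012],0.04],
    [[0.0008,-0.0027,0],[0,0,-0.0012],0.04],
    [[0.0008,-0.0027,0],[0,0,-0.0012],0.04],
    [[0.0008,-0.0027,0],[0,0,-0.0012],0.04],
    [[0.0008,-0.0027,0],[0,0,-0.0012],0.04],
    [[0.0008,-0.0027,0],[0,0,-0.0012],0.04],
    [[0.0008,-0.0027,0],[0,0,-0.0012],0.04],
    [[0,0,0],[0,0,0],0.04],
  ],
)

```text
clock: 11.25
position: [0.4826, 0.0661, 0.039]
ee_rot: [1.863, 2.529, 0.001]
force: [-0.8, -0.3, 8.7]
width: 0.441
```

```bash
python3 -c "
from h import *
st()"
```

```text
t 11.25 pos [0.4826 0.0661 0.039 ] s,d mm [-64.1  28.9] yaw rel deg 0.87 tilt z [ 1.3e-03  2.0e-04 -1.0e+00] F [-0.8 -0.3  8.7] w 40.5
```

>>> send_rows(
  deltas=[
    [[0,0,0.004],[0,0,0],0.04],
    [[0,0,0.006],[0,0,0],0.04],
    [[-0.0018,0.0062,0],[0,0,0],0.04],
    [[-0.0018,0.0062,0],[0,0,0],0.04],
    [[0,0,0],[0,0,0],0.04],
    [[0,0,-0.005],[0,0,0],0.04],
    [[0,0,-0.003],[0,0,0],0.04],
    [[0,0,-0.001],[0,0,0],0.04],
    [[0,0,-0.001],[0,0,0],0.04],
    [[0,0,0],[0,0,0],0.04],
  ],
)

```text
clock: 12.25
position: [0.4782, 0.0785, 0.0389]
ee_rot: [-1.863, -2.529, 0.0]
force: [-2.9, -1.1, 13.6]
width: 0.435
```

```bash
python3 -c "
from h import *
st()"
```

```text
t 12.25 pos [0.4782 0.0785 0.0389] s,d mm [-64.8  42.1] yaw rel deg 0.86 tilt z [-3.e-04  2.e-04 -1.e+00] F [-2.9 -1.1 13.6] w 39.9
```

>>> send_rows(
  deltas=[
    [[0.0008,-0.0027,0],[0,0,-0.0012],0.04],
    [[0.0008,-0.0027,0],[0,0,-0.0012],0.04],
    [[0.0008,-0.0027,0],[0,0,-0.0012],0.04],
    [[0.0008,-0.0027,0],[0,0,-0.0012],0.04],
    [[0.0008,-0.0027,0],[0,0,-0.0012],0.04],
    [[0.0008,-0.0027,0],[0,0,-0.0012],0.04],
    [[0.0008,-0.0027,0],[0,0,-0.0012],0.04],
    [[0.0008,-0.0027,0],[0,0,-0.0012],0.04],
    [[0.0008,-0.0027,0],[0,0,-0.0012],0.04],
    [[0,0,0],[0,0,0],0.04],
  ],
)

```text
clock: 13.25
position: [0.4857, 0.0538, 0.0389]
ee_rot: [1.877, 2.519, 0.0]
force: [-1.9, -0.7, 11.9]
width: 0.436
```

>>> send_rows(
  deltas=[
    [[0,0,0.004],[0,0,0],0.04],
    [[0,0,0.006],[0,0,0],0.04],
    [[-0.0018,0.0062,0],[0,0,0],0.04],
    [[-0.0018,0.0062,0],[0,0,0],0.04],
    [[0,0,0],[0,0,0],0.04],
    [[0,0,-0.005],[0,0,0],0.04],
    [[0,0,-0.003],[0,0,0],0.04],
    [[0,0,-0.001],[0,0,0],0.04],
    [[0,0,-0.0008],[0,0,0],0.04],
    [[0,0,0],[0,0,0],0.04],
  ],
)

```text
clock: 14.25
position: [0.4818, 0.0665, 0.039]
ee_rot: [-1.877, -2.519, 0.0]
force: [-2.6, -0.9, 9.5]
width: 0.432
```

```bash
python3 -c "
from h import *
st()"
```

```text
t 14.25 pos [0.4818 0.0665 0.039 ] s,d mm [-64.7  29.6] yaw rel deg 0.24 tilt z [-3.e-04  1.e-04 -1.e+00] F [-2.6 -0.9  9.5] w 39.7
```

>>> send_rows(
  deltas=[
    [[0.0008,-0.0027,0],[0,0,-0.0005],0.04],
    [[0.0008,-0.0027,0],[0,0,-0.0005],0.04],
    [[0.0008,-0.0027,0],[0,0,-0.0005],0.04],
    [[0.0008,-0.0027,0],[0,0,-0.0005],0.04],
    [[0.0008,-0.0027,0],[0,0,-0.0005],0.04],
    [[0.0008,-0.0027,0],[0,0,-0.0005],0.04],
    [[0.0008,-0.0027,0],[0,0,-0.0005],0.04],
    [[0.0008,-0.0027,0],[0,0,-0.0005],0.04],
    [[0.0008,-0.0027,0],[0,0,-0.0005],0.04],
    [[0,0,0],[0,0,0],0.04],
  ],
)

```text
clock: 15.25
position: [0.4891, 0.0418, 0.039]
ee_rot: [1.883, 2.515, -0.0]
force: [-3.0, -1.3, 11.1]
width: 0.435
```

>>> send_rows(
  deltas=[
    [[0,0,0.005],[0,0,0],0.04],
    [[0,0,0.02],[0,0,0],0.04],
    [[0,0,0.03],[0,0,0],0.04],
    [[-0.005,0.035,0.01],[0,0,0],0.04],
    [[-0.005,0.04,0.01],[0,0,0],0.04],
    [[-0.005,0.04,0],[0,0,0],0.04],
    [[-0.005,0.04,0],[0,0,0],0.04],
    [[-0.005,0.04,0],[0,0,0],0.04],
    [[-0.005,0.04,0],[0,0,0],0.04],
    [[0,0,0],[0,0,0],0.04],
  ],
)

```text
clock: 16.25
position: [0.4574, 0.2843, 0.1135]
ee_rot: [-1.871, -2.522, -0.003]
force: [0.0, 0.2, -0.1]
width: 0.433
```

```bash
python3 -c "
from h import *
st();report(2)"
```

```text
t 16.25 pos [0.4574 0.2843 0.1135] s,d mm [-26.7 245.4] yaw rel deg 0.48 tilt z [-2.0e-04  2.8e-03 -1.0e+00] F [ 0.   0.2 -0.1] w 39.8
top line [0.5534 0.056 ] 0.2898 0.276
   (71.1, np.float64(-15.0), -0.5, 103.3, 50.5, [0.6258, 0.062])
   (-67.8, np.float64(8.9), -0.6, 101.9, 42.7, [0.4859, 0.0451])
scene line [0.6075 0.0733] 0.2846 0.157
   (11.0, np.float64(-14.5), -0.4, 126.1, 47.1, [0.6221, 0.0624])
   (-122.4, np.float64(9.3), 0.5, 117.4, 39.2, [0.4874, 0.0478])
```

View pics/top2.png

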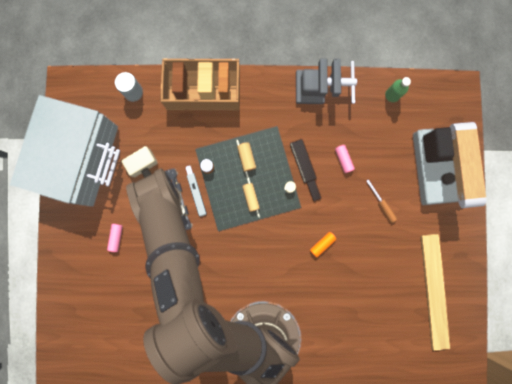

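Both blanks are now close to the line, at top pixels (248,156) and (251,198). They now hide part of the line, so I'll reuse the line fitted in each view from the first pictures.

```bash
cat >> h.py <<'E'
L0={"top":(np.array([.5534,.0561]),.2863),"scene":(np.array([.551,.0568]),.2852)}
def rep1(n,im):
    print(n)
    for b in blanks(n,im,L0[n]):print("  ",b)
E
python3 - <<'E'
from h import *
for n in("top","scene"): rep1(n,cv2.imread(f"pics/{n}2.png")[:,:,::-1].copy())
E
```

```text
top
   (71.2, np.float64(-14.8), -0.2, 103.3, 50.5, [0.6258, 0.062])
   (-67.9, np.float64(8.5), -0.3, 101.9, 42.7, [0.4859, 0.0451])
scene
   (69.8, np.float64(-14.6), -0.5, 126.1, 47.1, [0.6221, 0.0624])
   (-63.6, np.float64(9.3), 0.5, 117.4, 39.2, [0.4874, 0.0478])
```

>>> send_rows(
  deltas=[
    [[0.0211,-0.0286,0],[0,0,-0.0018],0.04],
    [[0.0211,-0.0286,0],[0,0,-0.0018],0.04],
    [[0.0211,-0.0286,0],[0,0,-0.0018],0.04],
    [[0.0211,-0.0286,0],[0,0,-0.0018],0.04],
    [[0.0211,-0.0286,0],[0,0,-0.0018],0.04],
    [[0.0211,-0.0286,0],[0,0,-0.0018],0.04],
    [[0.0211,-0.0286,0],[0,0,-0.0018],0.04],
    [[0.0211,-0.0286,0],[0,0,-0.0018],0.04],
    [[0,0,-0.02],[0,0,0],0.04],
    [[0,0,-0.02],[0,0,0],0.04],
  ],
)

```text
clock: 17.35
position: [0.6286, 0.0447, 0.0737]
ee_rot: [1.905, 2.495, -0.0]
force: [0.4, 0.6, -0.1]
width: 0.434
```

>>> send_rows(
  deltas=[
    [[0,0,-0.01],[0,0,0],0.04],
    [[0,0,-0.006],[0,0,0],0.04],
    [[0,0,-0.004],[0,0,0],0.04],
    [[0,0,0],[0,0,0],0.04],
    [[0,0,0],[0,0,0],0.04],
    [[0,0,0],[0,0,0],0.04],
    [[0,0,0],[0,0,0],0.04],
    [[0,0,0],[0,0,0],0.04],
    [[0,0,0],[0,0,0],0.04],
    [[0,0,0],[0,0,0],0.04],
  ],
)

```text
clock: 18.35
position: [0.6279, 0.0489, 0.0537]
ee_rot: [1.9, 2.502, 0.0]
force: [0.8, 0.0, -0.2]
width: 0.436
```

```bash
python3 -c "
from h import *
st()"
```

```text
t 18.35 pos [0.6279 0.0489 0.0537] s,d mm [ 70.5 -28.6] yaw rel deg -0.81 tilt z [ 1.e-04  0.e+00 -1.e+00] F [ 0.8  0.  -0.2] w 40.0
```

>>> send_rows(
  deltas=[
    [[-0.001,0.0032,0],[0,0,0.003],0.04],
    [[-0.0009,0.0031,0],[0,0,0.003],0.04],
    [[0,0,0],[0,0,0],0.04],
    [[0,0,-0.003],[0,0,0],0.04],
    [[0,0,-0.002],[0,0,0],0.04],
    [[0,0,-0.001],[0,0,0],0.04],
    [[0,0,-0.0005],[0,0,0],0.04],
    [[0,0,-0.0004],[0,0,0],0.04],
    [[0,0,0],[0,0,0],0.04],
    [[0,0,0],[0,0,0],0.04],
  ],
)

```text
clock: 19.35
position: [0.6259, 0.0548, 0.0472]
ee_rot: [1.893, 2.507, -0.0]
force: [-2.8, -1.0, 6.0]
width: 0.438
```

```bash
python3 -c "
from h import *
st()"
```

```text
t 19.35 pos [0.6259 0.0548 0.0472] s,d mm [ 70.3 -22.3] yaw rel deg -0.49 tilt z [ 0. -0. -1.] F [-2.8 -1.   6. ] w 40.2
```

>>> send_rows(
  deltas=[
    [[-0.0009,0.0031,-0.0002],[0,0,0.0008],0.04],
    [[-0.0009,0.0031,0],[0,0,0.0008],0.04],
    [[-0.0009,0.0031,0],[0,0,0.0008],0.04],
    [[-0.0009,0.0031,0],[0,0,0.0008],0.04],
    [[-0.0009,0.0031,0],[0,0,0.0008],0.04],
    [[-0.0009,0.0031,0],[0,0,0.0008],0.04],
    [[-0.0009,0.0031,0],[0,0,0.0008],0.04],
    [[-0.0009,0.0031,0],[0,0,0.0008],0.04],
    [[-0.0009,0.003,0],[0,0,0],0.04],
    [[0,0,0],[0,0,0],0.04],
  ],
)

```text
clock: 20.35
position: [0.6179, 0.0832, 0.0472]
ee_rot: [1.884, 2.514, 0.001]
force: [-2.3, -0.3, 7.4]
width: 0.437
```

```bash
python3 -c "
from h import *
st()"
```

```text
t 20.35 pos [0.6179 0.0832 0.0472] s,d mm [70.6  7.2] yaw rel deg -0.09 tilt z [ 4.e-04  4.e-04 -1.e+00] F [-2.3 -0.3  7.4] w 40.1
```

>>> send_rows(
  deltas=[
    [[0,0,0.005],[0,0,0],0.04],
    [[0,0,0.015],[0,0,0],0.04],
    [[0,0,0.01],[0,0,0],0.04],
    [[-0.0265,-0.0065,0],[0,0,0],0.04],
    [[-0.0265,-0.0065,0],[0,0,0],0.04],
    [[-0.0265,-0.0065,0],[0,0,0],0.04],
    [[-0.0265,-0.0065,0],[0,0,0],0.04],
    [[-0.0265,-0.0065,0],[0,0,0],0.04],
    [[0,0,0],[0,0,0],0.04],
    [[0,0,0],[0,0,0],0.04],
  ],
)

```text
clock: 21.35
position: [0.486, 0.0506, 0.0776]
ee_rot: [1.884, 2.513, 0.003]
force: [0.7, 0.0, -0.2]
width: 0.437
```

>>> send_rows(
  deltas=[
    [[0,0,-0.015],[0,0,0],0.04],
    [[0,0,-0.012],[0,0,0],0.04],
    [[0,0,-0.005],[0,0,0],0.04],
    [[0,0,0],[0,0,0],0.04],
    [[0,0,0],[0,0,0],0.04],
    [[0,0,0],[0,0,0],0.04],
    [[0,0,0],[0,0,0],0.04],
    [[0,0,0],[0,0,0],0.04],
    [[0,0,0],[0,0,0],0.04],
    [[0,0,0],[0,0,0],0.04],
  ],
)

```text
clock: 22.35
position: [0.4854, 0.0505, 0.0446]
ee_rot: [1.884, 2.514, 0.0]
force: [0.4, -0.3, -0.3]
width: 0.438
```

```bash
python3 -c "
from h import *
st();rep1('scene',get_image('scene'))"
```

```text
t 22.35 pos [0.4854 0.0505 0.0446] s,d mm [-65.8  13.2] yaw rel deg -0.1 tilt z [ 2.e-04  1.e-04 -1.e+00] F [ 0.4 -0.3 -0.3] w 40.2
scene
   (71.2, np.float64(0.2), -0.7, 125.2, 47.2, [0.6193, 0.077])
   (-31.0, np.float64(8.5), -0.0, 52.0, 38.8, [0.5189, 0.0562])
```

>>> send_rows(
  deltas=[
    [[0,0,-0.003],[0,0,0],0.04],
    [[0,0,-0.0015],[0,0,0],0.04],
    [[0,0,-0.0005],[0,0,0],0.04],
    [[0,0,-0.0005],[0,0,0],0.04],
    [[0,0,-0.0003],[0,0,0],0.04],
    [[0,0,0],[0,0,0],0.04],
    [[0,0,0],[0,0,0],0.04],
    [[0,0,0],[0,0,0],0.04],
    [[0,0,0],[0,0,0],0.04],
    [[0,0,0],[0,0,0],0.04],
  ],
)

```text
clock: 23.4
position: [0.4853, 0.0503, 0.0391]
ee_rot: [-1.884, -2.514, -0.0]
force: [-1.7, -1.1, 8.0]
width: 0.437
```

```bash
python3 -c "
from h import *
st()"
```

```text
t 23.4 pos [0.4853 0.0503 0.0391] s,d mm [-65.9  13. ] yaw rel deg -0.11 tilt z [-0.e+00  1.e-04 -1.e+00] F [-1.7 -1.1  8. ] w 40.1
```

Stroke, then lift and retreat to the left for a clear look.

>>> send_rows(
  deltas=[
    [[0.0006,-0.0021,0],[0,0,0],0.04],
    [[0.0006,-0.0021,0],[0,0,0],0.04],
    [[0.0006,-0.0021,0],[0,0,0],0.04],
    [[0.0006,-0.0021,0],[0,0,0],0.04],
    [[0.0006,-0.0021,0],[0,0,0],0.04],
    [[0.0006,-0.0021,0],[0,0,0],0.04],
    [[0.0006,-0.0021,0],[0,0,0],0.04],
    [[0.0006,-0.0021,0],[0,0,0],0.04],
    [[0,0,0],[0,0,0],0.04],
    [[0,0,0],[0,0,0],0.04],
  ],
)

```text
clock: 24.4
position: [0.4903, 0.0334, 0.0391]
ee_rot: [1.885, 2.513, 0.0]
force: [-2.4, -0.9, 7.6]
width: 0.438
```

>>> send_rows(
  deltas=[
    [[0,0,0.005],[0,0,0],0.04],
    [[0,0,0.02],[0,0,0],0.04],
    [[0,0,0.03],[0,0,0],0.04],
    [[-0.005,0.035,0.01],[0,0,0],0.04],
    [[-0.005,0.04,0.01],[0,0,0],0.04],
    [[-0.005,0.04,0],[0,0,0],0.04],
    [[-0.005,0.04,0],[0,0,0],0.04],
    [[-0.005,0.04,0],[0,0,0],0.04],
    [[-0.005,0.04,0],[0,0,0],0.04],
    [[0,0,0],[0,0,0],0.04],
  ],
)

```text
clock: 25.4
position: [0.4585, 0.2754, 0.1138]
ee_rot: [-1.873, -2.52, -0.004]
force: [-0.1, -0.2, -1.2]
width: 0.437
```

```bash
python3 -c "
from h import *
st();report(3)
im=cv2.imread('pics/top3.png')
cv2.imwrite('pics/crop3.png',cv2.resize(im[120:236,188:310],None,fx=5,fy=5,interpolation=cv2.INTER_CUBIC))"
```

```text
t 25.4 pos [0.4585 0.2754 0.1138] s,d mm [-28.1 236.5] yaw rel deg 0.38 tilt z [-0.     0.003 -1.   ] F [-0.1 -0.2 -1.2] w 40.1
top
   (71.0, np.float64(-0.2), -0.5, 102.7, 49.5, [0.6215, 0.0759])
   (-68.3, np.float64(-0.2), 0.1, 100.9, 42.8, [0.488, 0.0366])
scene
   (71.2, np.float64(0.2), -0.7, 125.2, 46.8, [0.6193, 0.077])
   (-63.3, np.float64(-0.1), -0.1, 118.5, 38.9, [0.4903, 0.039])
```

View pics/crop3.png

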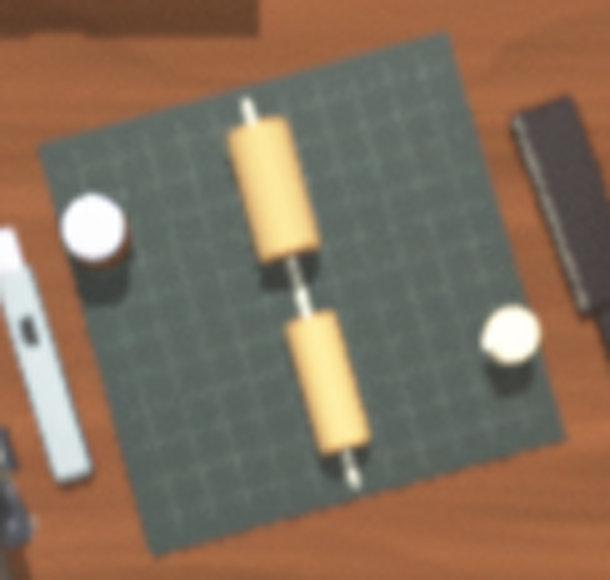

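The crop shows both blanks lying on the bold line, thick at (275,190) and thin at (328,380). The jar and spool haven't moved, and the gripper is clear. Handing in.

```bash
python3 -c "
from cell import job
print(job.sign_off())"
```

```text
the job is handed in; nothing more can be done
None
```

Both blanks now lie along the bold line, and I handed the job in at about 25.5 s. I rolled each one there by pressing on its top with both fingertips: three strokes for the thick blank and four for the thin one. Contact force was about 6–14 N at each check, with a slight twist during the strokes to straighten them.

| Last check (top and scene cameras) | Offset from the line | Angle to the line |
|---|---|---|
| Thick blank | -0.2 mm (top), +0.2 mm (scene) | -0.5° and -0.7° |
| Thin blank | -0.2 mm (top), -0.1 mm (scene) | about 0.1° |

- **At rest:** the thick blank read the same position in two scene pictures about 3 s apart. I took only one picture pair of the thin blank after its last stroke.
- **Everything else:** the spool, jar, knife and sheath look unmoved in the last crop. The mallet, awl and other bench items showed no change in the mid-job picture, but I did not recheck them at the end. The gripper was clear of everything.
- **Disagreement:** the cameras differ by up to 5 mm on where the blanks sit along the line, because the scene view includes their end faces. That does not affect the centring.

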